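Put the step gauge away at the laser-marking bench

ROBOT

A 7-joint arm with a two-finger parallel gripper is mounted at the origin on the work surface. World frame = base frame: x ahead of the robot, y to its left, z up, the work surface at z = 0. Lengths are in mm, angles in rad, forces in N, time in s.
With the tool pointing down it reaches from about 400 to 900 mm from the base axis. Payload 5.6 kg.
Tool frame: the origin (TCP) lies midway between the tips of the shut fingers; the grasp point (between the pads) lies 19 mm behind it; x points along the fingers, y is the direction in which the jaws open and shut, and the axes are right-handed (so a half turn about x gives the same grasp; the last joint's range is limited). The gripper opens to 92 mm and grips with 3 to 60 N. Pads are 20 mm wide; open, the fingers measure 128 mm over their backs; the gripper's body (75 mm by 189 mm) begins 69 mm behind the grasp point.
Start: joints at [1.221, 0.468, -0.012, 1.603, 0.006, 1.071, -0.056], TCP at [196.265, -619.669, 214.592] pointing down, gripper open.
Joint ranges: [-2.53, 2.53], [-0.31, 2.02], [-1.57, 1.55], [0.28, 2.44], [-1.29, 4.43], [0.15, 1.84], [-2.92, 2.92]. Speed limits (rad/s): [2.57, 2.57, 3.14, 3.14, 3.14, 3.14, 3.14].

INTERFACE

Orientations are given as a rotation vector (axis times angle).
In Python, from cell import robot, grip, kin, viewer gives the robot as it stands. Calls block until the motion is done:
- robot.movep(position, orientation): joint-space move of the TCP to a pose.
- robot.servo_line(position, feed=150, rotation=None): straight line of the TCP; rotation=None keeps the orientation; feed is the mean speed in mm/s.
- robot.goto_joints(angles): joint-space move.
- grip(opening, newtons=None): opening from 0.0 (shut) to 1.0 (fully open); newtons is the grip in N (None keeps the last); returns when the fingers have stopped.
- robot.hold(seconds).
- kin.ik(position, orientation): joint angles nearest the present ones, or None.
- robot.observe(): the state.
- viewer.read_camera(name): name is "scene" or "top"; returns the picture (420x560x3 uint8, red, green, blue); there is no depth.
- viewer.camera_info(name): a dict with "camera_matrix" (3x3 intrinsics, pixels), "R" (3x3) and "t" (3): a world point X has camera coordinates R X + t. Camera axes: x right, y down, z forward; pixel columns grow to the right and rows downward; lengths in mm; the calibration is good to about 2 mm. A picture is of the moment at which its call begins. camera_info takes no time and is no camera call.
A pose or a line that the arm cannot do raises robot.IKError and nothing moves.
- robot.job_done(): hands the job in, once; it reports no verdict.
Trained networks look in the newest picture that a camera, given by its name, has taken for a name from the list of things; names that differ only in an ending like _2 or _b are one class to them, and where a whole thing is asked for, a point or a joint stands for the part that bears it (a point fixed in the world has none). Each returns a list of dicts, best first, with "confidence" (0 to 1); they miss things now and then, are a little off and sometimes report something else, mostly with a low value. They report only what shows in the picture. A call takes as long as a camera call. They do not tell look-alikes from the thing itself.
- viewer.silhouettes(name, camera): "mask" (420x560 bool, what is visible of it).
- viewer.pinpoint(name, camera): "at" ([x, y, z] in mm, in the coordinates of the camera as it stood for that picture, good to about 4 mm: a listed point, or the origin of a listed thing).
The state is a dict: "t": time; "joints": joint angles; "joint_velocities": joint speeds; "joint_torque": joint torques, N m; "tcp_pos": TCP position; "tcp_rot": TCP orientation; "contact_force": force on the tool from outside, world axes, zero at the start; "wrist_torque": the same for the moment, N m; "grip_width": opening from 0.0 (shut) to 1.0 (fully open).
Only numpy, scipy, OpenCV 4.12 (cv2) and the standard library are available. Lean on these libraries where they do the work, as an engineer would, in place of code of your own. Each camera call takes 0.05 s, during which the arm holds its last target.

TASK

The focus setup is done: put the stair-stepped aluminium gauge away in the open drawer, setting it down gently so that it stands on its flat base, and then slide the drawer fully shut. The plain rectangular block is still needed, so leave it where it is on the bench.

Things in the scene. Friction and masses are not known exactly. Their poses are not given: they have to be found in the camera images.
- step_gauge: Bare aluminium step gauge like a three-step staircase, standing on its flat base on the bench, 84 mm long, 30 mm wide, 0.2-0.3 kg. Steps each 28 mm long, 18, 34 and 50 mm high. Origin: centre of the underside, below the middle step. x runs along the length to the tallest step, y across the 30 mm width (flat parallel sides, to be gripped from above at the middle step), z up. Turned any way.
- drawer (a joint): Slide of the one drawer of a flat white cabinet (260 deep, 240 wide, 90 mm high), its front facing roughly towards the robot. In metres: 0 = fully shut; starts 0.13 to 0.16 open. Light friction (2 to 3 N), stays where left, no latch, no protruding handle: shut it by pushing the front panel. The cabinet's top covers the tray beyond (opening + 12 mm) behind the panel's outer face.
- drawer_front (a point): Centre of the outer face of the drawer's flat front panel, 45 mm above the bench; moves with it. x points into the cabinet (the way it shuts), y along the panel, z up. Panel 234 wide, 74 high, 12 mm thick, top 82 mm above the bench. The grey tray behind it is open inside from x = 18 to 231 and y = -102 to 102 mm; floor at z = -30 mm (15 above the bench), walls up to 64 mm above the bench.
- plain_block: Plain rectangular aluminium block, 84 mm long, 30 mm wide, 34 mm high, without steps, on the bench near the gauge. Origin: centre of the underside; x along the length, z up. To be left alone.
There are look-alikes about, which are no part of the job. What is shaped like the step_gauge but pink is not meant.

How it is judged:
By the outcome, as a careful person would: the job done as asked, in the order asked, and still so for the second after the job is handed in, with the robot touching nothing.
It also fails if it takes over 51 s, if anything falls off the work surface, if the arm or the gripper's body presses on something with over 40 N, if the wrist force passes 120 N, or if a joint passes its speed limit or range.

## Working session

There is one attempt and no reset: what is moved stays moved. The work goes in short steps, each a Python script; the robot and the scene stay as the last script left them, time stands still between calls to the robot, and variables do not carry over. Pictures are saved under pics/ and viewed, and the job is handed in when it is done.

```bash
mkdir -p pics; ls; python3 - <<'E'
from cell import robot, grip, kin, viewer
import cv2,numpy as np
for c in ["scene","top"]:
    im=viewer.read_camera(c); cv2.imwrite(f"pics/{c}0.png",im[:,:,::-1])
    i=viewer.camera_info(c); R=np.array(i["R"]);t=np.array(i["t"])
    print(c,np.round(-R.T@t),np.round(R,2).tolist())
    for n in ["step_gauge","plain_block","drawer_front"]:
        for d in viewer.pinpoint(n,c):
            print(n,round(d["confidence"],2),np.round(R.T@(np.array(d["at"])-t),1))
s=robot.observe();print(s["t"],s["tcp_rot"],s["grip_width"],s["tcp_pos"])
E
```

```text
pics
scene [1393.  185.  779.] [[-0.31, 0.95, 0.0], [0.61, 0.2, -0.77], [-0.73, -0.23, -0.64]]
step_gauge 0.75 [432.8 -22.9  -1.6]
step_gauge 0.64 [ 446.5 -152.6   -3.1]
plain_block 0.59 [ 632.2 -175.3   -1.7]
drawer_front 0.71 [453.5 202.1  47.1]
top [ 377.  -42. 1139.] [[-0.16, -0.99, -0.0], [-0.97, 0.16, -0.2], [0.2, -0.03, -0.98]]
step_gauge 0.96 [427.4 -34.9   2.2]
step_gauge 0.58 [ 4.472e+02 -1.480e+02 -4.000e-01]
plain_block 0.67 [ 6.316e+02 -1.821e+02 -6.000e-01]
drawer_front 0.56 [456.7 202.   42.3]
0.4 [ 2.05612814  0.31808418 -2.05630238] 1.0008375684333477 [ 196.25382652 -619.58899795  214.45541353]
```

View pics/scene0.png

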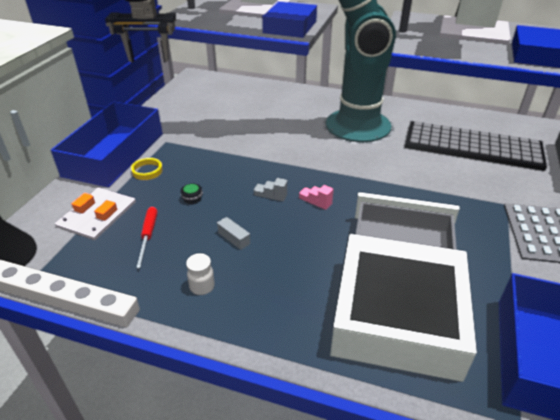

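View pics/top0.png

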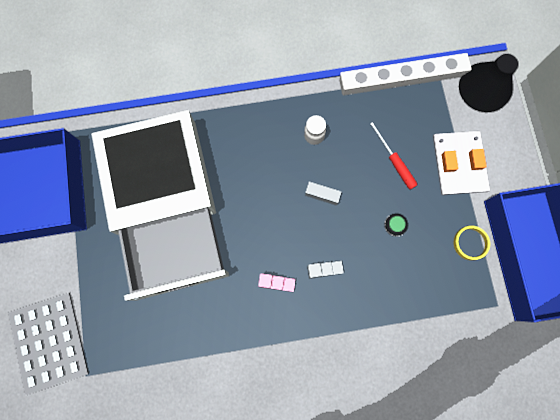

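```bash
cat > h.py <<'E'
import numpy as np,cv2
from cell import viewer
CI={c:{k:np.array(v) for k,v in viewer.camera_info(c).items() if k in("camera_matrix","R","t")} for c in("scene","top")}
def proj(P,c):
    i=CI[c]; X=np.atleast_2d(P)@i["R"].T+i["t"]; u=X@i["camera_matrix"].T
    return u[:,:2]/u[:,2:]
def unproj(uv,c,z):
    i=CI[c]; d=i["R"].T@np.linalg.solve(i["camera_matrix"],np.array([uv[0],uv[1],1.])); o=-i["R"].T@i["t"]
    return o+d*(z-o[2])/d[2]
def box(a,b):
    return np.array([[x,y,z] for x in(a[0],b[0]) for y in(a[1],b[1]) for z in(a[2],b[2])],float)
GA=[box((-42,-15,0),(-14,15,18)),box((-14,-15,0),(14,15,34)),box((14,-15,0),(42,15,50))]
def place(B,x,y,th,z=0):
    c,s=np.cos(th),np.sin(th); return B@np.array([[c,-s,0],[s,c,0],[0,0,1]]).T+[x,y,z]
S=8
def render(boxes,c,roi):
    x0,y0,w,h=roi; m=np.zeros((h*S,w*S),np.uint8)
    for b in boxes:
        p=((proj(b,c)-[x0-.5,y0-.5])*S).astype(np.float32)
        cv2.fillConvexPoly(m,cv2.convexHull(p).round().astype(np.int32),1)
    return cv2.resize(m.astype(np.float32),(w,h),interpolation=cv2.INTER_AREA)
E
python3 - <<'E'
from h import *
from scipy.optimize import minimize
def near(n,c,pt):
    best=None
    p=proj(pt,c)[0]
    for d in viewer.silhouettes(n,c):
        ys,xs=np.nonzero(d["mask"]); D=np.hypot(xs.mean()-p[0],ys.mean()-p[1])
        print(n,c,round(d["confidence"],2),xs.mean().round(),ys.mean().round(),len(xs))
        if best is None or D<best[0]: best=(D,d["mask"])
    return best[1]
M={c:near("step_gauge",c,[447,-150,20]) for c in CI}
MD={c:near("drawer_front",c,[455,202,45]) for c in CI}
np.savez("m.npz",**M,**{"d"+c:v for c,v in MD.items()})
roi={}
for c in CI:
    p=proj([447,-150,20],c)[0].astype(int); roi[c]=(p[0]-35,p[1]-35,70,70)
def cost(q,cams=("scene","top")):
    e=0
    for c in cams:
        x,y,w,h=roi[c]; e+=np.abs(render([place(b,*q) for b in GA],c,roi[c])-M[c][y:y+h,x:x+w]).sum()
    return e
for cams in (("scene","top"),("scene",),("top",)):
  R=[]
  for th in np.arange(0,2*np.pi,np.pi/12):
    r=minimize(cost,[447,-150,th],args=(cams,),method="Nelder-Mead",options=dict(initial_simplex=[[447,-150,th],[455,-150,th],[447,-142,th],[447,-150,th+.2]],maxiter=150))
    R.append((r.fun,r.x))
  R.sort(key=lambda a:a[0])
  for r in R[:4]: print(cams,round(r[0],1),np.round(r[1],3))
  if len(cams)==2: q=R[0][1]
for c in CI:
    im=cv2.imread(f"pics/{c}0.png"); x,y,w,h=roi[c]; k=8
    a=cv2.resize(im[y:y+h,x:x+w],None,fx=k,fy=k,interpolation=cv2.INTER_CUBIC); o=a.copy()
    for b in GA:
        p=((proj(place(b,*q),c)-[x-.5,y-.5])*k); cv2.polylines(o,[cv2.convexHull(p.astype(np.float32)).astype(np.int32)],True,(0,0,255),1)
    cv2.imwrite(f"pics/fit_{c}.png",cv2.resize(np.hstack([a,o]),(800,400)))
    im[MD[c]]=im[MD[c]]//2+np.array([0,0,127],np.uint8); cv2.imwrite(f"pics/dr_{c}.png",im)
E
```

```text
step_gauge scene 0.82 272.0 189.0 555
step_gauge scene 0.78 318.0 196.0 574
step_gauge top 0.92 325.0 270.0 448
step_gauge top 0.63 276.0 283.0 455
drawer_front scene 0.73 406.0 220.0 4317
drawer_front top 0.93 171.0 254.0 7136
('scene', 'top') 64.9 [ 442.921 -151.926    1.568]
('scene', 'top') 64.9 [ 442.912 -151.921    1.567]
('scene', 'top') 65.0 [ 442.856 -151.869    1.566]
('scene', 'top') 65.1 [ 442.899 -151.916    1.568]
('scene',) 25.0 [ 442.773 -152.253    1.58 ]
('scene',) 25.0 [ 442.719 -152.255    1.58 ]
('scene',) 25.0 [ 442.74  -152.259    1.581]
('scene',) 25.2 [ 442.723 -152.272    1.58 ]
('top',) 32.2 [ 442.658 -150.653    1.561]
('top',) 32.3 [ 442.664 -150.735    1.56 ]
('top',) 32.3 [ 442.674 -150.764    1.559]
('top',) 32.5 [ 442.69  -150.654    1.556]
```

View pics/fit_scene.png

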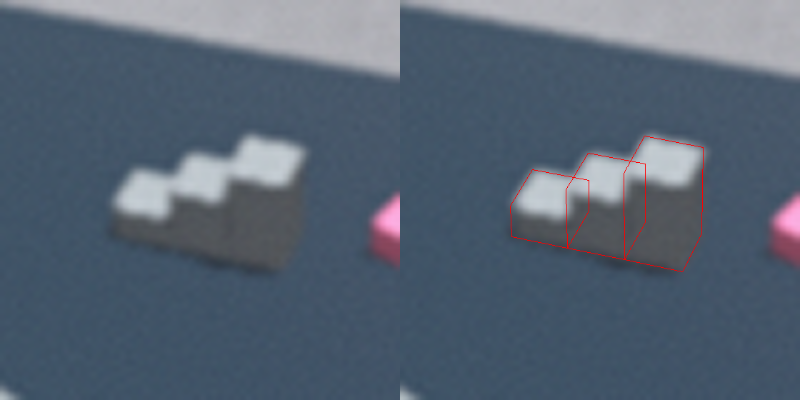

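View pics/fit_top.png

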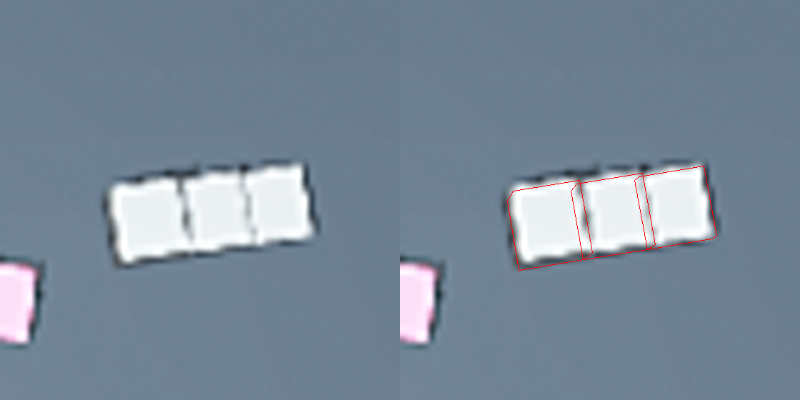

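View pics/dr_top.png

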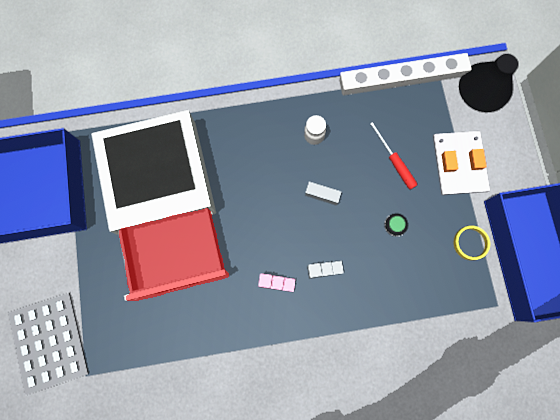

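View pics/dr_scene.png

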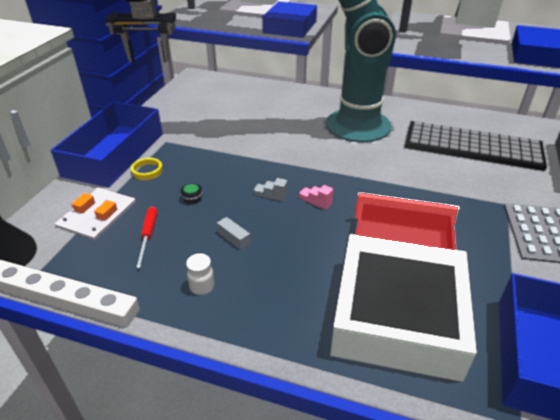

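```bash
cat > fitd.py <<'E'
from h import *
from scipy.optimize import minimize
def dparts(q):
    x,y,th,op=q
    f=[place(box((0,-117,8),(12,117,82)),x,y,th),place(box((12,-108,10),(max(op+12,12.1)+20,108,64)),x,y,th)]
    cb=[place(box((op,-120,0),(op+260,120,90)),x,y,th)]
    return f,cb
def dcost(q,M,cams=("scene","top")):
    e=0
    for c in cams:
        roi=ROI[c];x,y,w,h=roi; f,cb=dparts(q)
        m=render(f,c,roi)
        # cabinet hides the tray; the panel stands in front
        o=render(cb,c,roi); m=m*(1-o) if c=="top" else np.maximum(m*(1-o),0)
        e+=np.abs(m-M[c][y:y+h,x:x+w]).sum()
    return e
ROI={"scene":(320,170,160,110),"top":(95,190,160,130)}
def fitd(M,cams=("scene","top"),start=(455,202,1.4,145)):
    best=None
    for th in (start[2]-.1,start[2],start[2]+.1):
        s=np.array([start[0],start[1],th,start[3]],float)
        r=minimize(dcost,s,args=(M,cams),method="Nelder-Mead",options=dict(initial_simplex=[s]+[s+d for d in np.diag([8,8,.06,8])],maxiter=300))
        if best is None or r.fun<best.fun: best=r
    return best
E
python3 - <<'E'
from fitd import *
z=np.load("m.npz"); M={c:z["d"+c] for c in CI}
# crude direction from top image: panel outer top edge
a=unproj((126,298),"top",82);b=unproj((229,276),"top",82); print(a,b,np.linalg.norm(a-b))
for cams in (("scene","top"),("scene",),("top",)):
    r=fitd(M,cams,(455,202,0.0,145)); print(cams,round(r.fun),np.round(r.x,3))
    if len(cams)==2:q=r.x
for c in CI:
    im=cv2.imread(f"pics/{c}0.png"); x,y,w,h=ROI[c]; k=5
    o=cv2.resize(im[y:y+h,x:x+w],None,fx=k,fy=k,interpolation=cv2.INTER_CUBIC)
    f,cb=dparts(q)
    for b in f[:1]+cb+[place(box((18,-102,15),(q[3]+12,102,15)),*q[:3])]:
        p=((proj(b,c)-[x-.5,y-.5])*k); cv2.polylines(o,[cv2.convexHull(p.astype(np.float32)).astype(np.int32)],True,(0,0,255),1)
    cv2.imwrite(f"pics/fitd_{c}.png",cv2.resize(o,None,fx=.9,fy=.9))
E
```

```text
[448.89836631 311.98860732  82.        ] [460.19358421  74.93223679  82.        ] 237.32531418517834
('scene', 'top') 927 [4.54837e+02 1.98761e+02 9.10000e-02 1.78709e+02]
('scene',) 92 [4.56718e+02 1.98290e+02 8.90000e-02 1.61951e+02]
('top',) 154 [4.54146e+02 1.99664e+02 8.70000e-02 1.85915e+02]
```

View pics/fitd_scene.png

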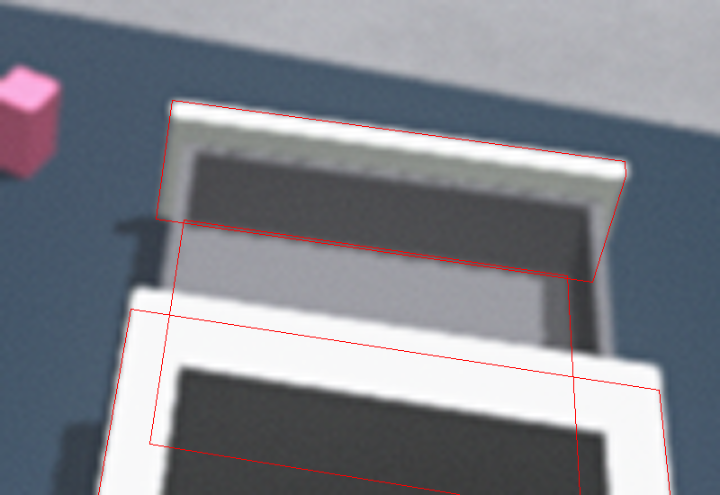

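View pics/fitd_top.png

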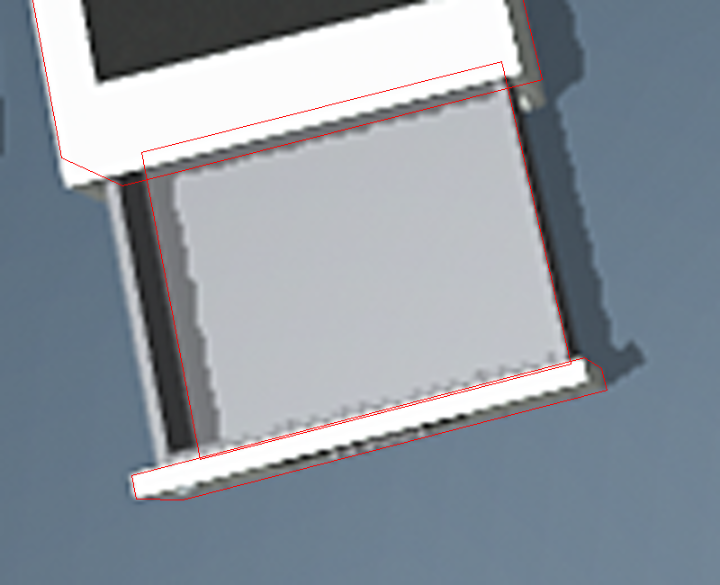

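```bash
python3 - <<'E'
from h import *
ROI={"scene":(320,170),"top":(95,190)}
def u(px,c,z): return unproj(np.array(px)/4.5+ROI[c]-.5,c,z)
def loc(p,q):
    c,s=np.cos(q[2]),np.sin(q[2]);d=p[:2]-q[:2];return np.round([c*d[0]+s*d[1],-s*d[0]+c*d[1]],1)
for px,c,z in [((170,102),"scene",82),((628,165),"scene",82),((132,290),"scene",90),((660,365),"scene",90),((133,498),"top",82),((588,383),"top",82),((70,188),"top",90),((520,75),"top",90),((132,475),"top",82),((585,358),"top",82)]:
    p=u(px,c,z); print(c,px,np.round(p,1),loc(p,(455,199.5,.07)))
E
```

```text
scene (170, 102) [467.7  81.2  82. ] [   4.4 -118.9]
scene (628, 165) [446.9 316.9  82. ] [1.000e-01 1.177e+02]
scene (132, 290) [630.1  93.4  90. ] [ 167.2 -118.1]
scene (660, 365) [604.8 334.5  90. ] [158.9 124.2]
top (133, 498) [444.8 316.8  82. ] [ -2.  117.7]
top (588, 383) [464.7  83.1  82. ] [   1.6 -116.7]
top (70, 188) [605.7 331.8  90. ] [159.5 121.5]
top (520, 75) [627.1  95.6  90. ] [ 164.4 -115.7]
top (132, 475) [456.2 316.2  82. ] [  9.4 116.4]
top (585, 358) [477.5  82.9  82. ] [  14.3 -117.8]
```

```bash
cat > t.py <<'E'
import numpy as np
from scipy.spatial.transform import Rotation as Ro
from cell import robot,grip,kin,viewer
def rv(yaw_jaw):
    x=np.array([0,0,-1.]);y=np.array([np.cos(yaw_jaw),np.sin(yaw_jaw),0]);return Ro.from_matrix(np.c_[x,y,np.cross(x,y)]).as_rotvec()
Q=np.array([455.3,199.5]);TH=0.088
def dw(x,y,z):
    c,s=np.cos(TH),np.sin(TH);return [Q[0]+c*x-s*y,Q[1]+s*x+c*y,z]
def st():
    s=robot.observe();print("t",round(s["t"],2),"tcp",np.round(s["tcp_pos"],1),"F",np.round(s["contact_force"],1),"g",round(s["grip_width"],3));return s
E
python3 - <<'E'
from t import *
g=(443,-151.3);th=1.567
for k in (0,1):
    a=th+np.pi/2+k*np.pi
    for z in(150,4): 
        j=kin.ik([*g,z],rv(a)); print("pick",k,z,None if j is None else np.round(j,2))
    a=TH+np.pi/2+k*np.pi
    for z in(180,20):
        j=kin.ik(dw(85,0,z),rv(a)); print("place",k,z,None if j is None else np.round(j,2))
    for x,z in((-40,150),(-40,40),(140,40)):
        j=kin.ik(dw(x,0,z),rv(a)); print("push",k,x,z,None if j is None else np.round(j,2))
E
```

```text
pick 0 150 [ 0.26  0.25 -0.    2.09  0.    0.8  -2.89]
pick 0 4 [ 0.12  0.52  0.16  2.17 -0.18  0.46 -2.72]
place 0 180 [ 0.36  0.68 -1.12  1.77  0.67  1.14  0.69]
place 0 20 [ 0.14  0.77 -0.76  1.86  0.72  0.81  0.65]
push 0 -40 150 [ 0.37  0.46 -1.06  2.06  0.52  0.91  0.68]
push 0 -40 40 [ 0.22  0.65 -0.91  2.13  0.78  0.74  0.45]
push 0 140 40 [ 0.1   0.79 -0.71  1.72  0.64  0.88  0.77]
pick 1 150 [ 0.72  0.31 -0.53  2.07  0.21  0.82  0.06]
pick 1 4 [ 0.61  0.57 -0.42  2.14  0.46  0.52 -0.16]
place 1 180 [ 0.17  0.52 -0.78  1.78  0.42  1.02 -2.26]
place 1 20 [-0.06  0.68 -0.48  1.87  0.46  0.7  -2.29]
push 1 -40 150 [ 0.4   0.49 -1.11  2.06  0.55  0.93 -2.5 ]
push 1 -40 40 [ 0.06  0.55 -0.69  2.14  0.59  0.64 -2.52]
push 1 140 40 [-0.05  0.71 -0.48  1.73  0.43  0.8  -2.22]
```

```bash
python3 - <<'E'
from t import *
import cv2
g=(443,-151.3);a=1.567+1.5*np.pi
robot.movep([*g,140],rv(a)); st()
robot.servo_line([*g,30],feed=150); robot.servo_line([*g,4],feed=50); st()
grip(0.0,25); st()
robot.servo_line([*g,30],feed=60); robot.servo_line([*g,170],feed=200); st()
im=viewer.read_camera("scene"); cv2.imwrite("pics/lift.png",im[:,:,::-1])
E
```

```text
t 2.53 tcp [ 443.1 -152.7  140.1] F [ 0.8 -0.4 -0.8] g 1.002
t 4.08 tcp [ 443.  -151.1    3.8] F [0.3 0.  0.8] g 0.999
t 5.04 tcp [ 443.1 -151.3    4. ] F [ 0.8  0.  -0.6] g 0.327
t 6.47 tcp [ 442.1 -151.2  169. ] F [-0.4 -0.3 -2. ] g 0.324
```

View pics/lift.png

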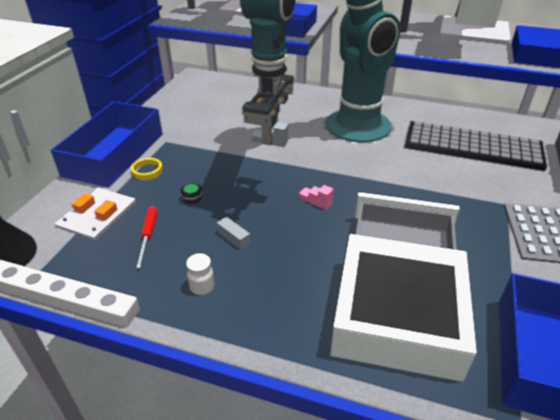

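The gauge is held at about pixel (272,132). The block at (233,233) and the pink look-alike haven't moved. Next is the drawer.

```bash
python3 - <<'E'
from t import *
import cv2
a=TH+np.pi/2; X=84
robot.movep(dw(X,0,170),rv(a)); st()
robot.servo_line(dw(X,0,60),feed=150); robot.servo_line(dw(X,0,26),feed=60); robot.hold(.2)
s=st(); f0=s["contact_force"][2]
im=viewer.read_camera("top"); cv2.imwrite("pics/low.png",cv2.resize(im[170:330,70:280,::-1],None,fx=3,fy=3))
z=26
while z>15.5:
    z-=1; robot.servo_line(dw(X,0,z),feed=15); s=st()
    if s["contact_force"][2]-f0>2.5: break
E
```

```text
t 7.91 tcp [539.3 205.1 169.5] F [ 0.8 -0.3 -0.9] g 0.324
t 9.71 tcp [539.2 207.   26.4] F [-0.2 -1.3 -1.6] g 0.325
t 10.01 tcp [539.  206.8  25. ] F [-0.9 -0.6 -2.2] g 0.324
t 10.26 tcp [538.9 206.8  23.9] F [-0.1 -0.7 -2.3] g 0.323
t 10.51 tcp [538.9 206.8  22.9] F [ 0.1  0.3 -2.4] g 0.323
t 10.76 tcp [538.9 206.9  21.9] F [ 0.3 -0.3 -2.1] g 0.324
t 11.01 tcp [538.9 206.9  20.9] F [-0.7  0.1 -1.9] g 0.323
t 11.26 tcp [538.9 206.9  19.9] F [-0.1  0.5 -3.1] g 0.323
t 11.51 tcp [539.1 207.   19.1] F [ 0.6  0.2 -0.6] g 0.328
t 11.76 tcp [539.7 207.   19.1] F [-0.4 -0.9  5.1] g 0.326
```

View pics/low.png

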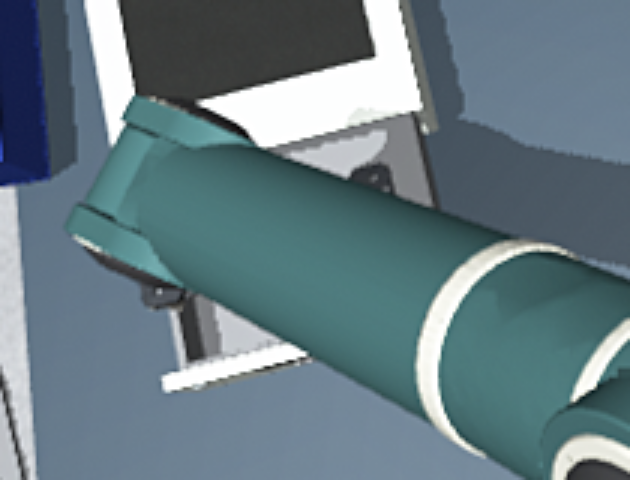

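The arm hides the gauge in this picture, but contact came at 19.1 mm, which matches the floor height. I'll release and retreat.

```bash
python3 - <<'E'
from t import *
import cv2
a=TH+np.pi/2; X=84
robot.servo_line(dw(X,0,19.3),feed=15)
grip(0.7); robot.servo_line(dw(X,0,60),feed=80); robot.servo_line(dw(X,0,150),feed=200)
robot.movep(dw(-60,0,150),rv(a)); grip(0.0,30); st()
for c in("scene","top"):
    im=viewer.read_camera(c); cv2.imwrite(f"pics/placed_{c}.png",im[:,:,::-1])
    for d in viewer.silhouettes("drawer_front",c)[:1]: np.save(f"md_{c}.npy",d["mask"])
E
```

```text
t 15.57 tcp [395.5 194.2 150. ] F [ 0.3 -0.3 -0.3] g 0.007
```

View pics/placed_scene.png

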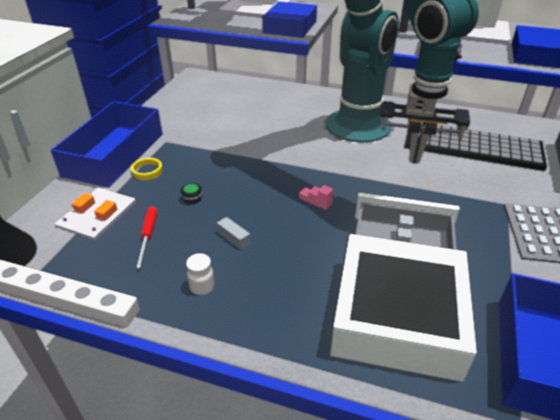

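View pics/placed_top.png

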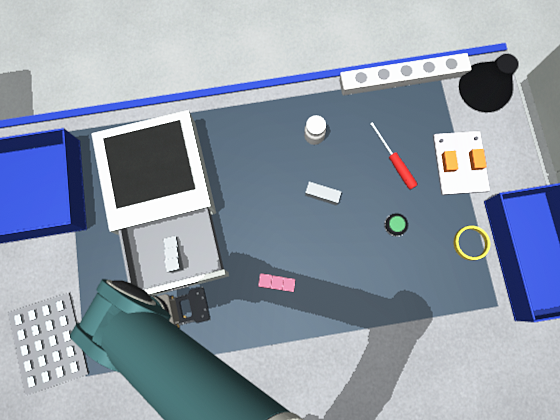

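The gauge stands upright in the tray, around (172,254) in the top view and (405,227) in the scene view. Now I'll push the panel.

```bash
python3 - <<'E'
from t import *
robot.servo_line(dw(-60,0,40),feed=150); st()
robot.servo_line(dw(-25,0,40),feed=100);robot.servo_line(dw(-5,0,40),feed=30); st()
for x in (30,60,90,120): robot.servo_line(dw(x,0,40),feed=50); st()
x=120
u=np.array([np.cos(TH),np.sin(TH),0])
while x<175:
    x+=3; robot.servo_line(dw(x,0,40),feed=30); s=robot.observe(); f=-np.dot(s["contact_force"],u); print(x,round(f,1),np.round(s["tcp_pos"],1))
    if f>12: break
st()
E
```

```text
t 16.65 tcp [395.9 194.7  40.5] F [-0.1 -0.3 -0.1] g 0.001
t 17.97 tcp [450.4 199.1  40. ] F [ 0.8 -0.4 -0.5] g 0.008
t 18.82 tcp [485.4 202.   40. ] F [ 0.8  0.8 -0.3] g 0.003
t 19.57 tcp [515.3 204.8  40. ] F [-0.7 -0.4 -0.1] g 0.003
t 20.32 tcp [545.2 207.4  40. ] F [ 0.1 -0.1  0.9] g 0.001
t 21.07 tcp [575.1 210.   40. ] F [-1.  -0.2 -0.8] g 0.003
123 0.1 [578.  210.3  40. ]
126 -0.8 [581.1 210.6  40. ]
129 0.2 [584.2 210.9  40. ]
132 0.6 [587.2 211.2  40. ]
135 0.6 [590.2 211.4  40. ]
138 0.5 [593.2 211.7  40. ]
141 -0.2 [595.9 211.9  39.9]
144 9.7 [595.8 211.8  39.9]
147 18.3 [595.7 211.8  39.8]
t 23.32 tcp [595.7 211.8  39.8] F [-18.   -4.5  13.5] g 0.006
```

```bash
python3 - <<'E'
from t import *
import cv2
robot.servo_line(dw(120,0,40),feed=80); robot.servo_line(dw(60,0,40),feed=150);robot.servo_line(dw(-20,0,150),feed=250)
robot.goto_joints([1.221,0.468,-0.012,1.603,0.006,1.071,-0.056])
st()
for c in("scene","top"):
    im=viewer.read_camera(c); cv2.imwrite(f"pics/end_{c}.png",im[:,:,::-1])
    i=viewer.camera_info(c);R=np.array(i["R"]);t=np.array(i["t"])
    for n in("drawer_front","plain_block","step_gauge"):
        for d in viewer.pinpoint(n,c): print(c,n,round(d["confidence"],2),np.round(R.T@(np.array(d["at"])-t),1))
print(dw(150,0,45))
E
```

```text
t 28.04 tcp [ 197.8 -618.9  214. ] F [-0.3  0.1 -0.1] g 0.008
scene drawer_front 0.46 [605.7 216.1  42.8]
scene plain_block 0.78 [ 626.6 -175.8   -4.2]
scene step_gauge 0.57 [433.7 -27.5   2. ]
top drawer_front 0.59 [607.6 215.1  44.8]
top plain_block 0.89 [ 634.1 -179.5   -1.5]
top step_gauge 0.67 [431.  -31.8   3.6]
[np.float64(604.7195747128626), np.float64(212.6829697954328), 45]
```

View pics/end_scene.png

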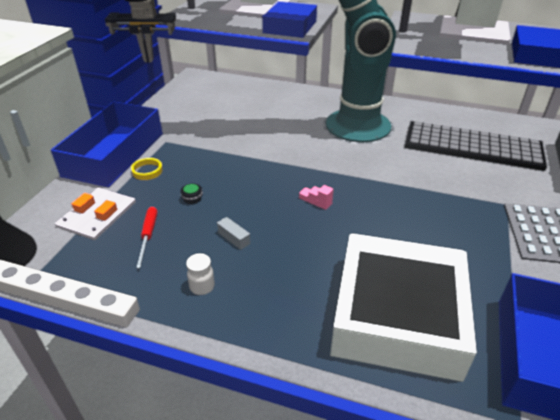

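View pics/end_top.png

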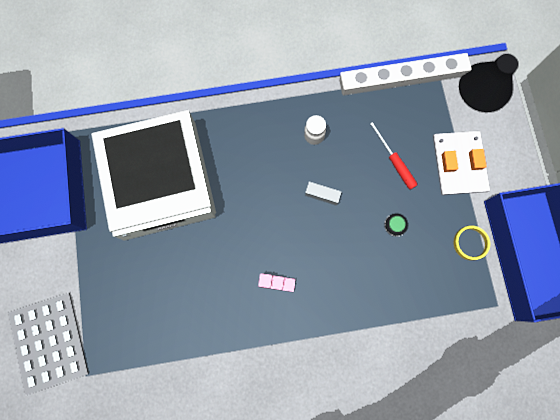

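```bash
python3 - <<'E'
from h import *
im=cv2.imread("pics/end_top.png"); x,y=85,180; k=5
o=cv2.resize(im[y:y+70,x:x+140],None,fx=k,fy=k,interpolation=cv2.INTER_CUBIC);o2=o.copy()
# cabinet front edge (observed before at local x=162) and shut panel 0..12 ahead
for b in (box((150,-117,8),(162,117,82)),box((162,-120,90),(300,120,90))):
    p=((proj(place(b,455.3,199.5,.088),"top")-[x-.5,y-.5])*k)
    cv2.polylines(o2,[cv2.convexHull(p.astype(np.float32)).astype(np.int32)],True,(0,0,255),1)
cv2.imwrite("pics/shut.png",cv2.resize(np.vstack([o,o2]),None,fx=.85,fy=.85))
E
```

```text
(no output)
```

View pics/shut.png

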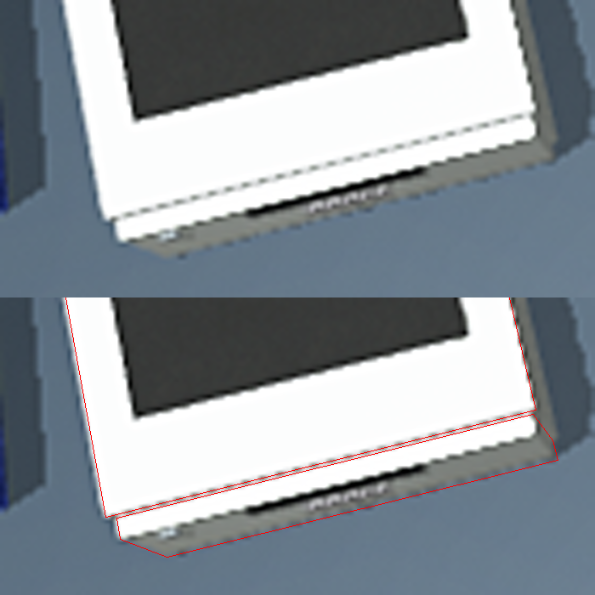

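The panel sits tight against the cabinet front. The seam is a thin line with no gap, and the outline drawn for a shut drawer fits. I'm handing in the job.

```bash
python3 -c "
from cell import robot
robot.hold(0.3);print(robot.job_done(),robot.observe()['t'])"
```

```text
the job is handed in; nothing more can be done
the job is handed in; nothing more can be done
```

The stair-stepped aluminium gauge is in the drawer and the drawer is fully shut. I handed the job in at about 28 s of the 51 s allowed.

- **Gauge:** I gripped it at the middle step and lowered it in 1 mm steps until it touched the tray floor at the expected height. The pictures after release show it standing on its base. Once the drawer was shut it can't be seen, so its position inside isn't checked.
- **Drawer:** I pushed the panel in until it hit a firm stop, with about 18 N along the push. The final pictures show it tight against the cabinet front, and the measured panel position is within about 4 mm of where shut should be.
- **Everything else:** The plain block and the pink look-alike are where they started, within what the networks can measure. The robot is back at its start pose, touching nothing.

My first automatic fit of the drawer put the opening at 162–186 mm and was wrong. I used about 150 mm instead, measured from the visible edges, and the stop position agreed with it. The force readings while the drawer was sliding were close to zero, not the stated 2–3 N, and I didn't look into why.

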